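# Clear a jeweller's bench: rings, punches and eye loupe back to their places

### The job

Sort the five loose things on the jeweller's bench: lay both metal rings flat side by side in the round dish, lay both square-shanked steel punches flat side by side inside the rectangular wooden tray, and stand the black eye loupe, narrow end down, in the hole of the square metal holder and press it down past its sprung balls until it clicks fully home. Do not disturb the pliers or the glass jar, and leave everything released and at rest.

Things in the scene. Friction and masses are not known exactly. Their poses are not given: they have to be found in the camera images.
- ring_small: Loose polished metal ring lying flat: outer diameter 24 mm, hole 16 mm, 8 mm high, about 15 g. Origin at its centre, 4 mm above its underside; z along its axis. Belongs in the dish.
- ring_large: Loose polished metal ring lying flat: outer diameter 30 mm, hole 22 mm, 8 mm high, about 15 g. Origin at its centre, 4 mm above its underside; z along its axis. Belongs in the dish.
- punch_ball: Loose steel punch lying on the bench, about 80 g: a plain square shank 12 x 12 x 60 mm along its x axis, then towards +x a thin neck and a 12 mm ball tip. Origin at the middle of the shank, 6 mm above its underside; it reaches from x = -30 to x = +50 mm. Belongs in the tray.
- punch_flat: Loose steel punch lying on the bench, about 80 g: a plain square shank 12 x 12 x 60 mm along its x axis, then towards +x a flat blade tip 12 mm wide and 4 mm thick. Origin at the middle of the shank, 6 mm above its underside; it reaches from x = -30 to x = +48 mm. Belongs in the tray.
- loupe: Loose black eye loupe standing upright on its narrow end, 46 mm tall, about 50 g: barrel 30 mm diameter with a groove round it 11 mm up (2 mm deep), from 26 mm up to the top a wider body of 36 mm diameter. Origin at the centre of its underside, z up. Round: its yaw does not matter. Belongs in the holder.
- tray: Fixed rectangular dark wooden tray, outside 114 mm along its x, 130 mm along its y, 14 mm high, walls and floor 5 mm thick (inside 104 x 120 mm). Origin under its centre at bench level, z up.
- dish: Fixed round shallow white dish, 116 mm outer diameter at the rim, 12 mm high, flat floor 5 mm above the bench and about 96 mm across. Origin under its centre at bench level, z up.
- holder: Fixed square metal block 70 x 70 x 30 mm high, round hole 33 mm wide in its top (4 mm chamfer), hole floor 6 mm above the bench. Two sprung balls in the hole wall (on its y axis, 17 mm above the bench) stop a dropped-in loupe about 11 mm short; press down with 5 to 10 N till they snap into its groove: home, its underside is on the hole floor. Origin under its centre at bench level, z up.
- pliers: Bystander: small blue-handled pliers lying loose on the bench at the right, about 125 mm long and 12 mm high. Origin under its middle, jaws towards its x. Leave alone.
- jar: Bystander: closed glass jar standing loose on the bench at the left, 56 mm in diameter, 65 mm tall. Origin at the centre of its underside. Leave alone.
Things that resemble listed ones, but are neither listed nor needed, are in the scene too. What is shaped like the tray but orange, pink or yellow is not meant.

How it is judged (in metres and radians):
At the end, for the whole second after the job is handed in: Punches level on the tray floor (origins within 48 mm in x, 50 mm in y of its centre, 5 deg of level); rings flat on the dish floor within 45 mm of its centre, not stacked; loupe clicked home (within 4 mm of the holder centre, 2.5 mm of its floor, tilt under 0.08 rad); all five at rest (x of punch_ball in the frame of tray between -0.048 and 0.048 m and y of punch_ball in the frame of tray between -0.05 and 0.05 m and z of each of punch_ball, punch_flat in the frame of tray below 0.014 m and angle between punch_ball's own x axis and vertical between 1.49 and 1.65 rad and x of punch_flat in the frame of tray between -0.048 and 0.048 m and y of punch_flat in the frame of tray between -0.05 and 0.05 m and angle between punch_flat's own x axis and vertical between 1.49 and 1.65 rad and horizontal distance between each of ring_small, ring_large and dish below 0.045 m and z of each of ring_small, ring_large in the frame of dish below 0.012 m and angle between the z axis of each of ring_small, ring_large and the z axis of dish, either way round below 0.15 rad and horizontal distance between loupe and holder below 0.004 m and z of loupe in the frame of holder below 0.0085 m and angle between loupe's own z axis and vertical below 0.08 rad and linear speed of each of loupe, ring_small, ring_large, punch_ball, punch_flat below 0.02 m/s and angular speed of each of loupe, ring_small, ring_large, punch_ball, punch_flat below 0.3 rad/s); the robot touches nothing.
It fails at once if the pliers are moved more than 20 mm (distance of pliers from where it was at the start of the episode above 0.02 m).
It fails at once if the jar is moved more than 20 mm (distance of jar from where it was at the start of the episode above 0.02 m).
It also fails if it takes over 112 s, if anything falls off the work surface, if the arm or the gripper's body presses on something with over 40 N, if the wrist force passes 120 N, or if a joint passes its speed limit or range.

### The arm

A 7-joint arm with a two-finger parallel gripper is mounted at the origin on the work surface. World frame = base frame: x ahead of the robot, y to its left, z up, the work surface at z = 0. Lengths are in mm, angles in rad, forces in N, time in s.
With the tool pointing down it reaches from about 425 to 875 mm from the base axis. Payload 8.4 kg.
Tool frame: the origin (TCP) lies midway between the tips of the shut fingers; the grasp point (between the pads) lies 19 mm behind it; z points along the fingers, y is the line along which they close (so a half turn about z gives the same grasp; the last joint's range is limited). The gripper opens to 87 mm and grips with 3 to 60 N. Pads are 19 mm wide; open, the fingers measure 117 mm over their backs; the gripper's body (75 mm by 190 mm) begins 51 mm behind the grasp point.
Start: joints at [-0.099, 0.333, 0.04, 1.465, -0.013, 1.343, -0.059], TCP at [649.972, -0.012, 222.546] pointing down, gripper open.
Joint ranges: [-2.58, 2.58], [-0.38, 2.09], [-1.3, 1.39], [0.25, 2.4], [-1.5, 4.64], [0.08, 2.09], [-2.65, 2.65]. Speed limits (rad/s): [2.22, 2.22, 2.79, 2.79, 3.14, 3.14, 3.14].

### API

Orientations are given as a 3x3 rotation matrix whose columns are the frame's x, y, z axes.
In Python, from plant import goto, movel, move_j, set_gripper, pause, solve_ik, state, camera, get_calibration, IKError, sign_off, outline_of, tip_of gives the robot as it stands. Calls block until the motion is done:
- goto(position, orientation): joint-space move of the TCP to a pose.
- movel(position, attitude=None, max_speed=150, f_stop=None): straight line of the TCP; attitude=None keeps the orientation; max_speed is the mean speed in mm/s. With f_stop (N) it stops when the force on the tool has changed by that much, and returns True; else False.
- move_j(angles): joint-space move.
- set_gripper(opening, grip_force=None): finger opening in mm; grip_force is the grip in N (None keeps the last); returns when the fingers have stopped.
- pause(seconds).
- solve_ik(position, orientation): joint angles nearest the present ones, or None.
- state(): the state.
- camera(name): name is "scene" or "side" or "wrist"; returns (picture, depth): 480x640x3 uint8, red, green, blue; 480x640 float32, mm along the optical axis (not along the pixel's ray), 0 where there is no reading.
- get_calibration(name): a dict with "vfov" (degrees; the focal length in pixels is half the picture's height over the tangent of half this angle, whatever the lens; pixels are square), "cx", "cy" (the principal point, pixels), "T" (4x4, takes a point from camera to world coordinates). Camera axes: x right, y down, z forward; pixel columns grow to the right and rows downward; lengths in mm; the calibration is good to about 2 mm. A picture is of the moment at which its call begins: read the wrist's pose just before it. get_calibration takes no time and is no camera call; for the wrist camera it gives the pose at the moment of the call.
A pose or a line that the arm cannot do raises IKError and nothing moves.
- sign_off(): hands the job in; it is judged then, once.
Trained networks look in the newest picture that a camera, given by its name, has taken for a name from the list of things; names that differ only in an ending like _2 or _b are one class to them, and where a whole thing is asked for, a point or a joint stands for the part that bears it (a point fixed in the world has none). Each returns a list of dicts, best first, with "p" (0 to 1); they miss things now and then, are a little off and sometimes report something else, mostly with a low value. They report only what shows in the picture. A call takes as long as a camera call. They do not tell look-alikes from the thing itself.
- outline_of(camera, thing): "pixels" (480x640 bool, what is visible of it) and "box" ([left, top, width, height] in pixels, round what is visible of it).
- tip_of(camera, thing): "point" ([row, column] in pixels: a listed point, or the origin of a listed thing).
The state is a dict: "time_s": time; "q": joint angles; "qvel": joint speeds; "tau": joint torques, N m; "eef_pos": TCP position; "eef_rot": TCP orientation; "ft_force": force on the tool from outside, world axes, zero at the start; "torque": the same for the moment, N m; "opening": finger opening in mm; "grip_force": force on a finger pad.
Only numpy, scipy, OpenCV 4.12 (cv2) and the standard library are available. Lean on these libraries where they do the work, as an engineer would, in place of code of your own. Each camera call takes 0.05 s, during which the arm holds its last target. There are 200 camera calls.

## Working session

There is one attempt and no reset: what is moved stays moved. The work goes in short steps, each a Python script; the robot and the scene stay as the last script left them, time stands still between calls to the robot, and variables do not carry over. Pictures are saved under pics/ and viewed, at most 14 in all, crops included, and the job is handed in when it is done.

```bash
ls; mkdir -p pics
python3 - <<'E'
from plant import *
import cv2, numpy as np
for n in ("scene","side","wrist"):
    im,d=camera(n); cv2.imwrite(f"pics/{n}0.png",im[:,:,::-1]); c=get_calibration(n); print(n,c["vfov"],c["cx"],c["cy"],np.round(c["T"],3).tolist())
    np.savez(f"/tmp/{n}0.npz",im=im,d=d,T=c["T"])
print(state()["time_s"],state()["eef_rot"])
E
```

```text
pics
scene 44.230126748425576 317.9876079505509 243.9326825450787 [[-0.618, 0.68, -0.395, 1111.374], [0.786, 0.542, -0.297, 485.748], [0.012, -0.494, -0.869, 1397.443], [0.0, 0.0, 0.0, 1.0]]
side 43.50545883286207 317.61967808994285 239.94962739190404 [[0.766, -0.41, 0.494, -180.649], [-0.642, -0.474, 0.602, -822.98], [-0.013, -0.779, -0.627, 904.162], [0.0, 0.0, 0.0, 1.0]]
wrist 64.19604599668682 318.878087521646 239.0673343248552 [[1.0, 0.0, -0.001, 650.904], [-0.0, -0.962, -0.272, 74.74], [-0.001, 0.272, -0.962, 384.565], [0.0, 0.0, 0.0, 1.0]]
0.15 [[ 1.07618959e-05  9.99999209e-01 -1.25769714e-03]
 [ 9.99999996e-01 -1.08779436e-05 -9.22631463e-05]
 [-9.22767545e-05 -1.25769614e-03 -9.99999205e-01]]
```

View pics/scene0.png

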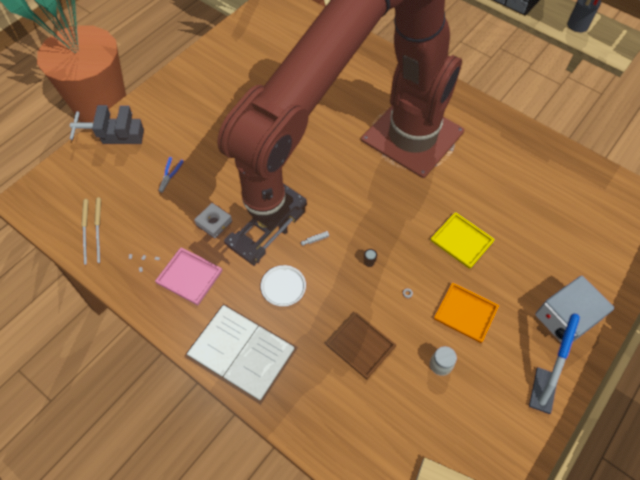

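View pics/wrist0.png

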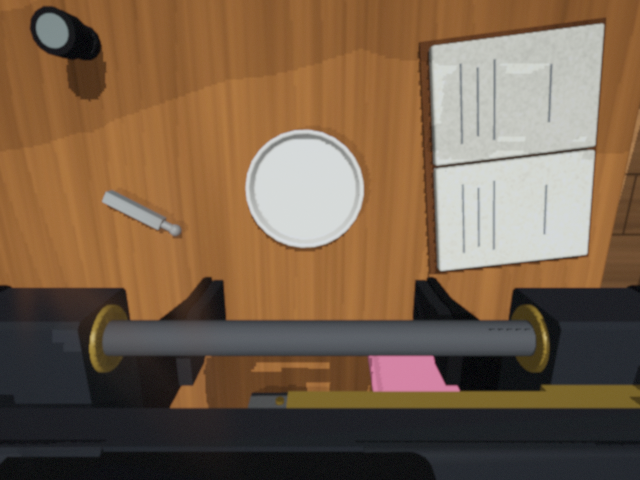

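```bash
cat > h.py <<'E'
from plant import *
import numpy as np, cv2
def px2w(cal,v,u,z):
    "pixel (row, col) -> world point on plane z"
    f=240/np.tan(np.radians(cal["vfov"])/2); T=cal["T"]
    r=T[:3,:3]@np.array([(u-cal["cx"])/f,(v-cal["cy"])/f,1]); return T[:3,3]+r*(z-T[2,3])/r[2]
def cloud(cal,d):
    f=240/np.tan(np.radians(cal["vfov"])/2); T=cal["T"]
    v,u=np.mgrid[:480,:640]; P=np.stack([(u-cal["cx"])/f*d,(v-cal["cy"])/f*d,d],-1)
    return P@T[:3,:3].T+T[:3,3]
E
python3 - <<'E'
from h import *
for n in ("scene","side"):
  im,d=camera(n); c=get_calibration(n); W=cloud(c,d)
  for t in "ring_small ring_large punch_ball punch_flat loupe tray dish holder pliers jar".split():
    for o in outline_of(n,t)[:4]:
        m=o["pixels"]&(d>0)
        if m.sum()<5 or o["p"]<.2: continue
        P=W[m]; zt=np.percentile(P[:,2],95); top=P[P[:,2]>zt-4]
        r=cv2.minAreaRect(P[:,:2].astype(np.float32))
        print(n,t,round(o["p"],2),o["box"],"med",np.median(P,0).round(),"ztop",zt.round(),"rect",np.round(r[0]),np.round(r[1]),round(r[2]),"rgb",np.median(im[m],0))
E
```

```text
scene ring_small 0.45 [403.9, 290.0, 7.9, 7.6] med [448. 283.   7.] ztop 13.0 rect [449. 282.] [24. 18.] 25 rgb [153.5 147.  139. ]
scene punch_ball 0.7 [300.8, 228.5, 23.1, 16.8] med [468.  -6.  11.] ztop 18.0 rect [471. -13.] [25. 77.] 62 rgb [168.  163.  160.5]
scene punch_flat 0.66 [260.3, 266.7, 45.4, 38.5] med [635.  13.   7.] ztop 14.0 rect [636.  13.] [116. 115.] 39 rgb [222. 228. 230.]
scene loupe 0.77 [362.7, 250.5, 13.1, 20.6] med [445. 151.  46.] ztop 52.0 rect [439. 150.] [33. 36.] 79 rgb [93. 81. 70.]
scene tray 0.84 [326.5, 315.0, 70.3, 65.1] med [640. 269.   7.] ztop 17.0 rect [636. 266.] [136. 125.] 86 rgb [108.  72.  45.]
scene tray 0.63 [429.2, 215.5, 64.7, 51.8] med [226. 309.   7.] ztop 17.0 rect [221. 308.] [140. 132.] 86 rgb [225. 208.   0.]
scene tray 0.6 [435.6, 281.0, 59.7, 62.2] med [402. 429.   7.] ztop 16.0 rect [398. 427.] [130. 130.] 9 rgb [227. 138.   0.]
scene tray 0.6 [158.0, 249.5, 64.6, 54.0] med [ 766. -197.    8.] ztop 17.0 rect [ 763. -200.] [125. 140.] 10 rgb [220. 144. 176.]
scene dish 0.66 [261.6, 267.5, 44.1, 40.5] med [634.  14.   7.] ztop 
[... 1544 characters left out ...]
op 16.0 rect [ 774. -188.] [142. 143.] 9 rgb [255. 183. 229.]
side tray 0.58 [157.8, 171.4, 60.3, 36.1] med [401. 430.   8.] ztop 17.0 rect [407. 440.] [137. 159.] 6 rgb [255. 168.   0.]
side dish 0.81 [333.4, 208.5, 46.4, 32.0] med [637.  19.   7.] ztop 14.0 rect [634.  24.] [118. 129.] 4 rgb [255. 255. 255.]
side holder 0.96 [413.0, 268.1, 44.8, 40.6] med [ 597. -261.   28.] ztop 33.0 rect [ 605. -249.] [98. 77.] 90 rgb [163. 155. 154.]
side pliers 0.88 [487.0, 336.7, 26.6, 48.5] med [ 557. -470.   10.] ztop 13.0 rect [ 567. -471.] [122.  45.] 22 rgb [ 58. 113. 151.]
side jar 0.86 [220.5, 143.9, 19.6, 29.7] med [549. 436.  41.] ztop 68.0 rect [570. 475.] [119.  57.] 61 rgb [175. 150. 132.]
```

The scene picture shows the wooden tray at (col 360,row 345), dish (283,286), holder (213,221), loupe (370,257), one ring (408,293) and one punch (315,238). The wrist picture shows that punch (140,213) with its ball tip at the right. The other ring hasn't been found yet, so I'll check the side view.

View pics/side0.png

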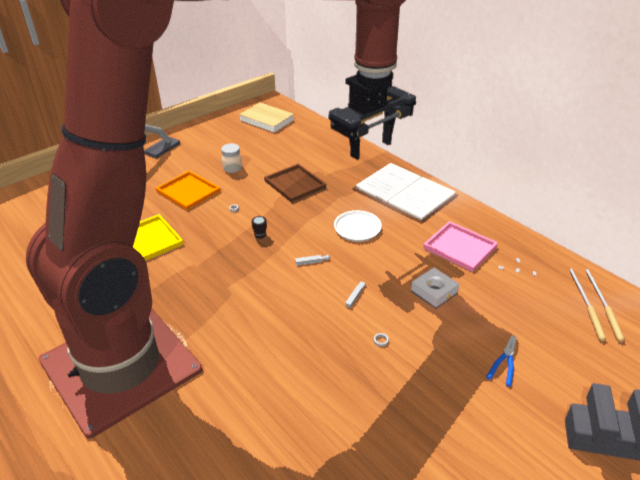

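Run:
```python
from h import *
for n in ("scene","side"):
  im,d=camera(n)
  c=get_calibration(n)
  for t in ("ring_large","ring_small"):
    for f in (outline_of,):
      for o in f(n,t): 
        b=o["box"]; print(n,t,round(o["p"],2),b,px2w(c,b[1]+b[3]/2,b[0]+b[2]/2,4).round())
    for o in tip_of(n,t): print(n,t,"tip",round(o["p"],2),px2w(c,*o["point"],4).round())
```

```text
scene ring_small 0.51 [403.3, 290.7, 8.8, 7.1] [452. 284.   4.]
scene ring_small tip 0.63 [456. 285.   4.]
scene ring_small tip 0.5 [463. -10.   4.]
side ring_large 0.59 [375.4, 329.9, 12.3, 17.4] [ 425. -280.    4.]
side ring_small 0.59 [230.5, 206.0, 8.6, 5.5] [451. 278.   4.]
side ring_small tip 0.66 [635.  20.   4.]
side ring_small tip 0.62 [448. 277.   4.]
side ring_small tip 0.27 [ 564. -469.    4.]
```

The side view shows large ring at (381,340) and flat punch at (355,294), on the robot's right. Next I'll survey with the wrist camera from two hover poses, using the first picture as a third.

```bash
cat >> h.py <<'E'
def R(yaw):
    "tool down; tool y (closing line) at angle yaw from world x"
    y=np.array([np.cos(yaw),np.sin(yaw),0]); z=np.array([0,0,-1.]); return np.stack([np.cross(y,z),y,z],1)
def look(tag):
    c=get_calibration("wrist"); im,d=camera("wrist"); cv2.imwrite(f"pics/{tag}.png",im[:,:,::-1]); W=cloud(c,d); np.savez(f"/tmp/{tag}.npz",im=im,d=d,W=W); return c,im,d,W
def near(W,xy,r,zlo,zhi):
    P=W.reshape(-1,3); P=P[np.isfinite(P).all(1)]; return P[(np.hypot(P[:,0]-xy[0],P[:,1]-xy[1])<r)&(P[:,2]>zlo)&(P[:,2]<zhi)]
def rect(P):
    c,s,a=cv2.minAreaRect(P[:,:2].astype(np.float32)); return np.round(c,1),np.round(s,1),round(a,1)
E
python3 - <<'E'
from h import *
print(np.round(R(0),2).tolist())
def rep(n,W,items):
    for t,xy,r,lo,hi in items:
        P=near(W,xy,r,lo,hi)
        if len(P)>5: print(n,t,len(P),"rect",rect(P),"mean",P.mean(0).round(1),"circ",np.round(cv2.minEnclosingCircle(P[:,:2].astype(np.float32))[0],1),"z95",np.percentile(P[:,2],95).round(1),"floor z",np.median(near(W,xy,r+60,-10,4)[:,2]).round(1) if len(near(W,xy,r+60,-10,4)) else None)
c,im,d,W=look("wA"); rep("A",W,[("pb",(468,-6),55,6,20),("loupe",(436,147),30,38,60),("dish",(635,15),75,8,20),("pf",(468,-155),50,6,20)])
goto([550,-300,222],R(0)); c,im,d,W=look("wB")
rep("B",W,[("pf",(468,-155),55,6,20),("rl",(425,-280),30,4,15),("holder",(601,-260),60,25,40)])
goto([550,180,222],R(0)); c,im,d,W=look("wC")
rep("C",W,[("rs",(449,282),25,4,15),("tray",(640,269),110,10,20),("loupe",(436,147),30,38,60)])
print(state()["time_s"],state()["q"])
E
python3 -c "
import cv2,numpy as np
a=cv2.imread('pics/wB.png');b=cv2.imread('pics/wC.png')
cv2.imwrite('pics/BC.png',np.vstack([a[:300],b[:300]]))"
```

```text
[[-0.0, 1.0, 0.0], [1.0, 0.0, 0.0], [0.0, 0.0, -1.0]]
A pb 1018 rect (array([473.6,  -6.2]), array([12.6, 79.7]), 61.5) mean [471.7  -4.2  11.7] circ [473.4  -6.3] z95 13.7 floor z 0.6
A loupe 2026 rect (array([438.1, 150.8]), array([35.3, 36.8]), 86.0) mean [440.  150.5  46.3] circ [438.  151.4] z95 48.3 floor z 0.7
A dish 2252 rect (array([635.4,  18. ]), array([114.1, 114.2]), 3.9) mean [634.7  18.9  11.4] circ [635.5  18. ] z95 13.5 floor z 0.6
B pf 1418 rect (array([ 470.7, -153.2]), array([78.2, 12.6]), 22.9) mean [ 471.1 -153.5   11.5] circ [ 470.7 -153.1] z95 13.9 floor z 0.7
B rl 379 rect (array([ 422.2, -280. ]), array([29.3, 28.6]), 25.0) mean [ 422.4 -279.8    8. ] circ [ 421.8 -280.1] z95 9.7 floor z 0.6
B holder 4984 rect (array([ 605.5, -256.4]), array([70.3, 69.8]), 0.2) mean [ 605.5 -255.3   30.4] circ [ 605.8 -256.3] z95 31.8 floor z 0.6
C rs 345 rect (array([450.2, 282.5]), array([22.8, 23.2]), 89.0) mean [450.5 282.6   8.2] circ [450.2 282.5] z95 9.8 floor z 0.7
C tray 3471 rect (array([640.1, 271.7]), array([130.5, 114.6]), 86.4) mean [643.  278.4  14.3] circ [640.  271.4] z95 15.9 floor z 0.6
C loupe 1231 rect (array([438. , 151.5]), array([35.8, 35.2]), 35.3) mean [438.9 152.2  46.4] circ [437.9 150.9] z95 48.1 floor z 0.6
4.85 [-0.3334442   0.19310962 -0.0659537   1.64174985  0.01356117  1.30730387
 -0.40388305]
```

View pics/BC.png

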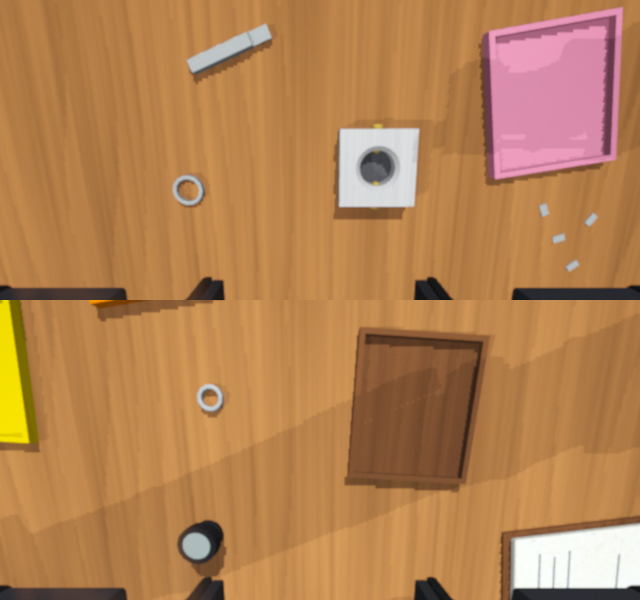

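The views give clean poses and the heights and sizes match. In the top half, the flat punch is at (230,50) with its blade up-right, the large ring at (188,190) and the holder at (377,168). In the bottom half, the small ring is at (210,398), the tray at (415,408) and the loupe at (197,545). Loupe first.

```bash
cat >> h.py <<'E'
D=np.radians
def up(z=120):
    p=np.array(state()["eef_pos"]); movel([p[0],p[1],z],max_speed=200)
def pick(xy,yaw,z,opening,force,zc=110):
    set_gripper(opening); goto([*xy,zc],R(yaw)); movel([*xy,z],max_speed=120)
    set_gripper(0,force); s=state(); print("gripped",round(s["opening"],1),round(s["grip_force"],1),"z",np.round(s["eef_pos"],1))
    up(zc); print("lifted",round(state()["opening"],1),round(state()["time_s"],1))
def place(xy,yaw,z,opening,zc=110,f=8):
    goto([*xy,zc],R(yaw)); movel([*xy,z+12],max_speed=150); print("stop",movel([*xy,z],max_speed=40,f_stop=f),np.round(state()["eef_pos"],1))
    set_gripper(opening); up(zc); print("t",round(state()["time_s"],1))
E
python3 - <<'E'
from h import *
pick((438,151),0,28,60,40,zc=120)
H=(605.5,-256.4)
goto([*H,120],R(0)); movel([*H,60],max_speed=120)
f0=np.array(state()["ft_force"])
print("stop",movel([*H,34.5],max_speed=30,f_stop=30),np.round(state()["eef_pos"],2),np.round(state()["ft_force"]-f0,1),state()["opening"],state()["time_s"])
im,d=camera("side"); cv2.imwrite("pics/s1.png",cv2.resize(im[230:330,380:500,::-1],None,fx=5,fy=5,interpolation=cv2.INTER_CUBIC))
E
```

```text
gripped 35.2 40.0 z [438.2 151.1  28.2]
lifted 34.9 8.4
stop False [ 605.16 -256.4    34.35] [-2.1  0.2  1.5] 35.365737391198586 11.65
```

View pics/s1.png

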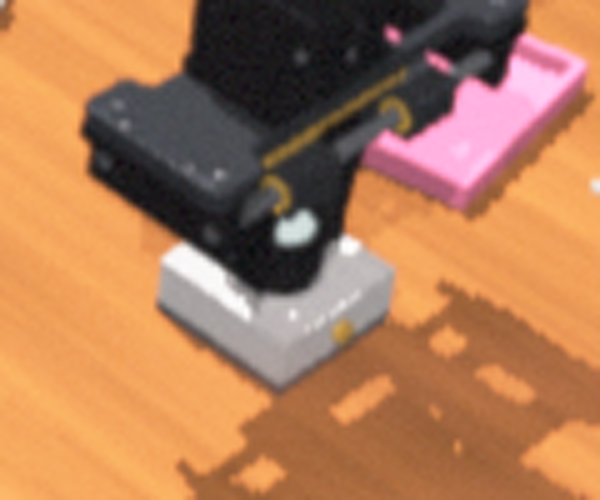

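The crop shows the loupe's pale lens at (297,228) between the fingers, just above the holder block. I'll release it, then measure the height of its top to check that it is home.

Run:
```python
from h import *
set_gripper(50); up(130)
goto([605,-330,200],R(0)); c,im,d,W=look("wL")
P=near(W,(605,-256),25,38,90); print(rect(P),np.median(P[:,2]),np.percentile(P[:,2],[5,95]), "block",np.median(near(W,(605,-256),48,25,36)[:,2]),"floor",np.median(near(W,(605,-256),120,-10,5)[:,2]))
print(state()["time_s"])
```

```text
(array([ 605.7, -256.5]), array([35.3, 35. ]), 88.7) 52.930986993394214 [51.55940728 54.16835515] block 30.607208168962018 floor 0.6581810998342235
13.475
```

Loupe top is 52.3 mm above the bench against 52 when home, so it is clicked in. Next, the rings and punches.

Run:
```python
from h import *
DX,DY=635.4,18
pick((422,-280),0,2.5,50,15); place((DX,DY-20),0,8,40)
a=D(22.9); o=np.array([470.7,-153.2])-9*np.array([np.cos(a),np.sin(a)])
pick(o,a-np.pi/2,4,45,30)
T=np.array([640.1,271.5]); t=D(-3.6); tx=np.array([np.cos(t),np.sin(t)]); ty=np.array([-tx[1],tx[0]])
place(T+20*tx-9*ty,t,9.5,24)
```

```text
gripped 28.1 15.0 z [ 422.2 -280.1    2.8]
lifted 28.1 16.8
stop True [635.7  -1.9   7.7]
t 20.5
gripped 11.5 30.0 z [ 462.5 -156.7    4.1]
lifted 11.8 24.2
stop True [659.6 261.3   9.2]
t 28.3
```

Run:
```python
from h import *
a=D(-28.5); o=np.array([473.6,-6.2])-10*np.array([np.cos(a),np.sin(a)])
pick(o,a+np.pi/2,4,45,30)
T=np.array([640.1,271.5]); t=D(-3.6); tx=np.array([np.cos(t),np.sin(t)]); ty=np.array([-tx[1],tx[0]])
place(T-20*tx+10*ty,t,9.5,24)
pick((450.2,282.5),0,2.5,45,15); place((635.4,38),0,8,34)
goto([600,-20,300],R(0)); c,im,d,W=look("fin"); 
for xy,r,lo,hi in (((635,-2),19,9,18),((635,38),16,9,18)):
    P=near(W,xy,r,lo,hi); print(rect(P),np.median(P[:,2])) if len(P) else print(xy,"none")
goto([600,190,300],R(0)); c,im2,d,W=look("fin2")
for s,k in ((20,-9),(-20,10)):
    P=near(W,T+s*tx+0*ty,43,12,22); P=P[abs((P[:,:2]-T)@tx-s)<14]; print(rect(P),np.median(P[:,2]))
cv2.imwrite("pics/f.png",np.vstack([im[:300],im2[:300]])[:,:,::-1]); print(state()["time_s"])
```

```text
gripped 11.5 30.0 z [464.9  -1.4   4.1]
lifted 11.6 32.6
stop True [620.9 282.8   9.2]
t 36.4
gripped 22.1 15.0 z [450.4 282.6   2.8]
lifted 22.9 40.1
stop False [635.4  38.    7.9]
t 43.7
(array([635.8,  -1.9]), array([28.1, 28.3]), 2.4) 13.410241570693245
(array([636.1,  37.7]), array([22.9, 22.2]), 0.1) 13.457193809215994
(array([660.4, 269.9]), array([77.8, 12.4]), 86.2) 17.24836531641546
(array([620.8, 273.8]), array([79.1, 12.1]), 86.3) 17.33764390034662
45.4417
```

View pics/f.png

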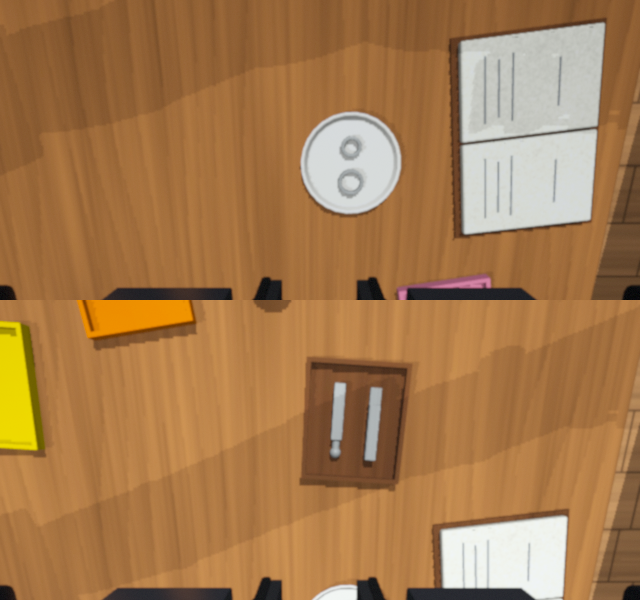

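Both rings lie flat and apart in the dish, at (350,148) and (350,182). Both punches lie level side by side in the tray, at (338,420) and (373,423). The measured top heights fit objects lying on the dish and tray floors, so I'm handing in.

```bash
python3 -c "
from plant import *
pause(0.5); print(sign_off())"
```

```text
the job is handed in; nothing more can be done
None
```

The job is handed in at about 46 s of the 112 s allowed: camera checks showed both rings flat in the dish, both punches level in the wooden tray and the loupe clicked home in the holder; the arm did not work near the pliers or jar, though I did not re-measure them, and sign-off returned no verdict.

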